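# Lock the indexing head

## Task

Lock the indexing head on the bench: push its upright peg round until the slot in the disc faces the locking bar, then push the bar by the lug at its tail through the slot until it is fully home, with the lug up against the guide. Everything is done by pushing with the fingertips, nothing needs gripping: do not lift or tip up the bar, leave the things lying around where they are, and finish clear of everything.

Things in the scene. Friction and masses are not known exactly. Their poses are not given: they have to be found in the camera images.
- index_head: Fixed grey base plate 276 x 136 x 12 mm that carries disc, bar and guide. Origin: centre of its underside, on the bench; z up; x runs along the bar, the way the bar is pushed. The bar lies on y = 0, on a bed at z = 15 mm, x = -135 to -11 mm. Its guide (rails and straps, 1.5 mm play each side) spans x = -60 to -10 mm, 40 mm wide, top at z = 38 mm.
- disc (a joint): Angle (rad) of the slotted steel disc, counter-clockwise from above, no stops. At 0 and at 6.283 the slot faces the bar. The disc is a ring, outer radius 60 mm, inner 30 mm, z = 14 to 32 mm; its one slot, 20 mm wide, runs from rim to hub. Light friction (1 N at the peg); it stays where it is left. The peg stands opposite the slot: at 0 it is on the far side of the axis from the bar.
- disc_axis (a point): Point on the vertical axis of the disc, at base plate x = +62 mm, y = 0, on top of the fixed aluminium hub (radius 27 mm, 41 mm above the bench) which the disc turns round. The hub has a pocket under its cap for the bar's nose.
- slot_mouth (a point): Middle of the slot's mouth on the rim of the disc, 60 mm from the disc's axis, 23 mm above the bench. Turns with the disc.
- slot_goal (a point): Fixed point on the bar's line where the slot's mouth is when the slot is lined up: base plate x = +2 mm, y = 0, 23 mm above the bench.
- peg_top (a point): Centre of the flat top of the disc's upright dark peg, 66 mm above the bench. The peg is 14 mm in diameter (20 mm at its foot, below z = 37 mm), stands on the disc 46 mm from the disc's axis and rises from z = 32 to 66 mm.
- lock_bar: Loose steel locking bar, 121 x 15 x 13 mm, 0.1 to 0.2 kg, sliding freely in its guide. Origin: under its middle, 15 mm above the bench; x axis towards the nose, which tapers to 8 mm wide. At its tail an upright dark lug, 14 mm thick, 24 mm wide, top 55 mm above the bench. Pushed 50 to 65 mm it is home: lug against the guide's rear end. If the slot is not lined up, the nose strikes the disc's rim.
- bar_nose (a point): Middle of the bar's nose face, 60.5 mm ahead of the bar's middle. Fully home it is at x = +47 mm in the base plate's frame.
- lug_back (a point): Point on the middle of the lug's rear face (the face to push), 60.5 mm behind the bar's middle, 37 mm above the bench; nothing of the bar lies behind it.
- housing: Bystander, loose: grey domed sensor housing 56 x 72 x 50 mm standing beside the base plate. Origin at its underside.
- screwdriver: Bystander, loose: screwdriver 185 mm long lying beside the base plate. Origin at the middle of its length.
- foam_pad: Bystander, loose: tan foam pad 55 x 85 x 38 mm beside the base plate. Origin at the centre of its underside.
- hex_key: Bystander, loose: L-shaped hex key 33 x 93 x 6 mm lying on the base plate about 45 mm to one side (+y) of the bar. Origin at its middle.
Things that resemble listed ones, but are neither listed nor needed, are in the scene too. What is meant by the lock_bar is not green, and is the smaller of those in its own colour.

How it is judged:
By the outcome, as a careful person would: the job done as asked, in the order asked, and still so for the second after the job is handed in, with the robot touching nothing.
It also fails if it takes over 51 s, if anything falls off the work surface, if the arm or the gripper's body presses on something with over 40 N, if the wrist force passes 120 N, or if a joint passes its speed limit or range.

## Robot

A 6-joint arm with a two-finger parallel gripper is mounted at the origin on a cart in front of the work surface, level with it; the furniture and walls round the work are solid. World frame = base frame: x ahead of the robot, y to its left, z up, the work surface at z = 0. Lengths are in mm, angles in degrees, forces in N, time in s.
With the tool pointing down it reaches from about 300 to 850 mm from the base axis. Payload 4.2 kg.
Tool frame: the origin (TCP) lies between the finger pads; the fingertips stand 19 mm ahead of it and the grasp point (between the pads) is the TCP (env.tips_ahead is the distance from the TCP to the fingertips, in mm); z points along the fingers, y is the direction in which the jaws open and shut (so a half turn about z gives the same grasp; the last joint's range is limited). The gripper opens to 91 mm and grips with 3 to 60 N. Pads are 32 mm wide; open, the fingers measure 118 mm over their backs; the gripper's body (76 mm by 178 mm) begins 60 mm behind the grasp point.
Start: joints at [-72.88, 18.312, 89.639, -0, 72.044, -1.146], TCP at [180.224, -546.041, 232.976] pointing down, gripper open.
Joint ranges: [-177.97, 177.97], [-48.28, 115.42], [12.27, 149.76], [-77.06, 257.06], [2.81, 150.46], [-146.56, 146.56]. Speed limits (degrees/s): [147.25, 147.25, 180, 180, 180, 180].

## Interface

Orientations are given as [roll, pitch, yaw] about the fixed x, y, z axes, in that order (R = Rz(yaw) Ry(pitch) Rx(roll)).
In Python, from workcell import telemetry, viewer, job_done, env gives the robot as it stands. The module is installed in compiled form; this text tells all that it offers.
- The arm moves only by the shell command python3 -m jog 'ROWS' [FORCE]. ROWS is JSON, a list of rows, each a list of 3 entries, a list of its own where there are three numbers: the shift along the tool's x, y, z in cm, then the turn about the tool's z in degrees, then the opening, from 0 (shut) to 1 (fully open). A call has 1 to 10 rows; each row shifts and turns the pose as measured when the row begins, along the tool's axes as they then stand; what a row does not reach is not made up. A row lasts 1/8 s, in which the tool goes at most 62.5 mm and 10.7 degrees, less where a joint would pass 70% of its speed; a pose out of reach is approached as far as the arm can. A call is refused whole if a number of a shift passes 6.25 or a number of a turn 10.7, either way. A call with a gripper value outside its range is refused whole. The fingers move at their own pace and stop on an object; FORCE is the grip in N (left out, the last holds). Time passes only in rows, so rows that do not move let the fingers close. It gives the time, the measured TCP pose, the force and the opening at its end, in the units of the state.
- telemetry.state(): the state, without advancing time (a new reading comes with each control period).
- viewer.grab_frame(name): name is "scene" or "top"; returns a dict with "color" (400x640x3 uint8, red, green, blue), "K" (3x3 intrinsics, pixels), "k1" (the pictures are not rectified: a ray, as slopes to the right and down, at radius r is drawn at 1 + k1 r^2 times it, then the intrinsics apply), "rvec" (rotation vector, rad) and "tvec" (3), from world to camera coordinates, as OpenCV has them. Camera axes: x right, y down, z forward; pixel columns grow to the right and rows downward; lengths in mm; the calibration is good to about 2 mm. A picture is of the moment at which its call begins. There is no depth.
- job_done(): hands the job in, once; it reports no verdict.
The state is a dict: "time_s": time; "qpos": joint angles; "qvel": joint speeds; "effort": joint torques, N m; "ee_pos": TCP position; "ee_rot": TCP orientation; "force": force on the tool from outside, world axes, zero at the start; "torque": the same for the moment, N m; "gripper_width": finger opening in mm.
Only numpy, scipy, OpenCV 4.12 (cv2) and the standard library are available. Lean on these libraries where they do the work, as an engineer would, in place of code of your own. Each camera call takes 0.05 s, during which the arm holds its last target. There are 200 camera calls.

## Working session

There is one attempt and no reset: what is moved stays moved. The work goes in short steps, Python scripts to look and compute and a shell command to move; the robot and the scene stay as the last step left them, time stands still between calls to the robot, and variables do not carry over. Pictures are saved under pics/ and viewed, about 8 in all and at most 12, crops included, and the job is handed in when it is done.

```bash
mkdir -p pics; cat > h.py <<'E'
import numpy as np, cv2
from workcell import telemetry, viewer, job_done, env
def grab(n,f=None):
    d=viewer.grab_frame(n)
    if f: cv2.imwrite('pics/'+f,d['color'][:,:,::-1])
    return d
def ray(d,u,v):
    K=np.array(d['K']);x=(u-K[0,2])/K[0,0];y=(v-K[1,2])/K[1,1]
    a,b=x,y
    for _ in range(30):
        s=1+d['k1']*(a*a+b*b);a,b=x/s,y/s
    R=cv2.Rodrigues(np.array(d['rvec'],float))[0];t=np.array(d['tvec'],float).ravel()
    return -R.T@t, R.T@np.array([a,b,1])
def onz(d,u,v,z):
    c,r=ray(d,u,v);return (c+r*(z-c[2])/r[2]).round(1)
def proj(d,p):
    R=cv2.Rodrigues(np.array(d['rvec'],float))[0];t=np.array(d['tvec'],float).ravel();K=np.array(d['K'])
    q=R@np.array(p,float)+t;a,b=q[0]/q[2],q[1]/q[2];s=1+d['k1']*(a*a+b*b)
    return np.array([K[0,0]*a*s+K[0,2],K[1,1]*b*s+K[1,2]]).round(1)
E
python3 - <<'E'
from h import *
for n in('top','scene'):
    d=grab(n,n+'0.png'); print(n,ray(d,320,200),d['K'][0][0],d['k1'])
print(telemetry.state())
E
```

```text
top (array([ 352.62805089,  -44.42971111, 1280.89005243]), array([ 0.16947262, -0.03446678, -0.98499368])) 483.5389704251863 -0.011669013585822167
scene (array([239.78313467, 587.34071877, 481.9757887 ]), array([ 0.38380237, -0.78388292, -0.4881694 ])) 360.9370684771999 -0.012289598067292792
{'time_s': 0.1, 'qpos': array([-7.28813691e+01,  1.83468192e+01,  8.97003089e+01,  4.81491374e-04,
        7.20431350e+01, -1.14485811e+00]), 'qvel': array([ 0.0602863 , -0.13507348, -0.1702464 , -0.01063151, -0.06131782,
       -0.09901272]), 'effort': array([ 1.16414114e-03, -4.13333881e+01, -2.32507896e+01,  7.30438787e-02,
        4.21108806e-02, -5.43132660e-05]), 'ee_pos': array([ 180.08541645, -545.62262737,  232.20989432]), 'ee_rot': array([-1.79909764e+02, -2.26118681e-03,  1.82633385e+01]), 'force': array([-0.18295066, -0.07148334, -0.10498283]), 'torque': array([0.04816379, 0.00254631, 0.03697324]), 'gripper_width': 91.54747232592125}
```

View pics/top0.png

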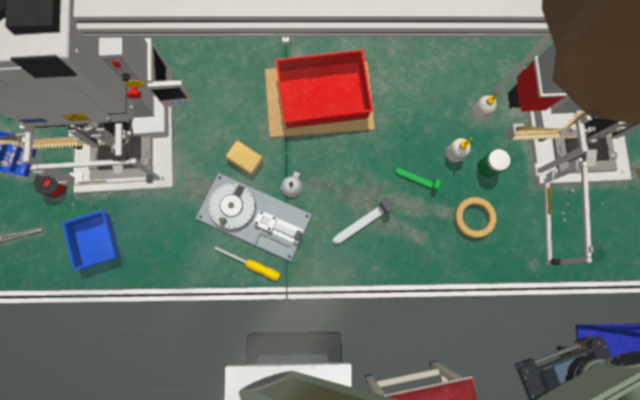

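View pics/scene0.png

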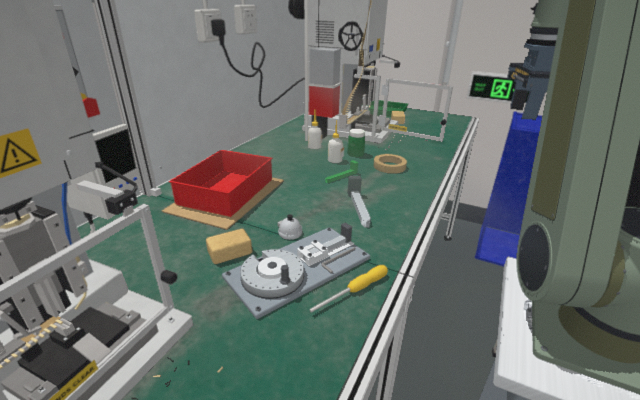

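Top view: base plate (255,217), disc (232,205), its bar with guide at (278,228). The candidates for the lock_bar are the bar in the guide (~(285,232)), the larger loose grey bar (360,222) and the green bar (417,178). The one in the guide is chosen: it is grey and the smaller. I'll check this in a close crop.

```bash
python3 - <<'E'
import cv2,numpy as np
a=cv2.imread('pics/top0.png')[165:270,190:320];b=cv2.imread('pics/scene0.png')[215:320,215:375]
a=cv2.resize(a,None,fx=5,fy=5,interpolation=cv2.INTER_CUBIC)
b=cv2.resize(b,None,fx=5,fy=5,interpolation=cv2.INTER_CUBIC)
for im,(u0,v0) in((a,(190,165)),(b,(215,215))):
    for k in range(0,im.shape[1],100): cv2.putText(im,str(u0+k//5),(k,12),0,.4,(0,0,255),1);cv2.line(im,(k,14),(k,20),(0,0,255),1)
    for k in range(0,im.shape[0],100): cv2.putText(im,str(v0+k//5),(0,k+12),0,.4,(0,0,255),1)
cv2.imwrite('pics/ca.png',a);cv2.imwrite('pics/cb.png',b)
E
```

```text
(no output)
```

View pics/ca.png

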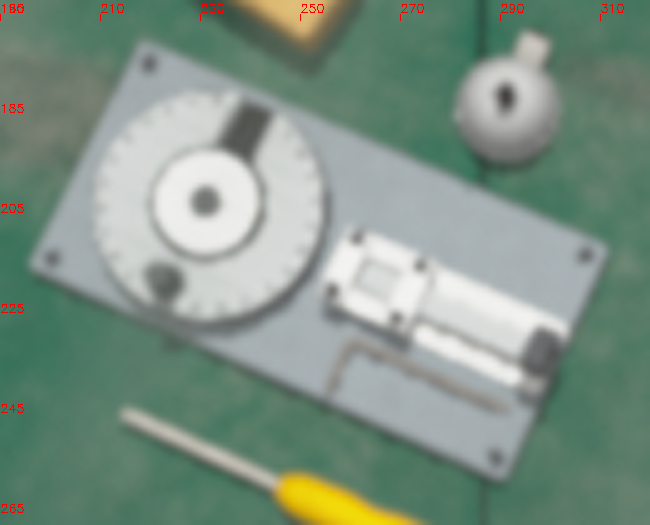

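View pics/cb.png

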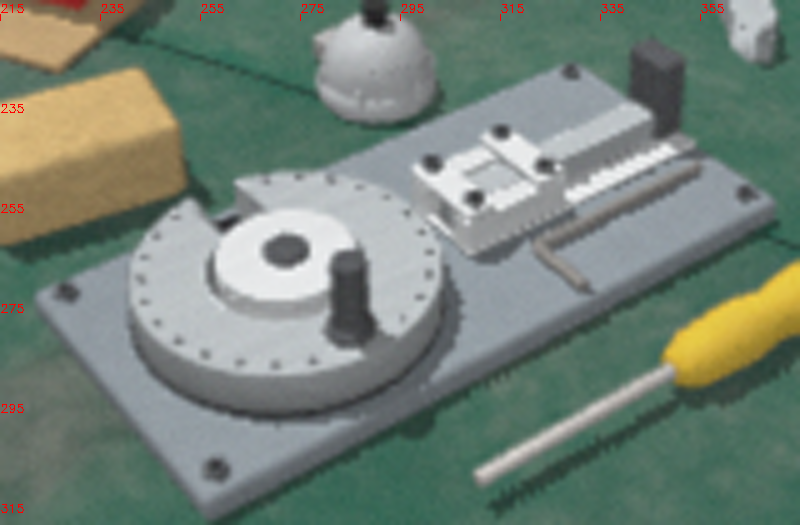

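The crops confirm the choice: the bar sits in the guide with its dark lug at top (298,235) / scene (346,231). The slot is at top (239,191), the peg at (223,221) and the hub at (231,205), so the peg must be pushed about 90–100° round. The hex key lies at top (262–291, 233–246).

```bash
cat > m.py <<'E'
from h import *
d=viewer.grab_frame('top');s=viewer.grab_frame('scene')
c=[onz(d,*p,12) for p in((218.2,172.6),(311.6,214.4),(290.6,261.6),(196,218.6))]
for i in range(4): print(c[i],np.linalg.norm(c[i]-c[(i+1)%4]).round(1))
ctr=np.mean(c,0); print('ctr',ctr)
x=(c[0]+c[3]-c[1]-c[2]);x/=np.linalg.norm(x);y=np.array([-x[1],x[0],0]);th=np.degrees(np.arctan2(x[1],x[0]));print('x dir',x,th)
hub=onz(d,231,205.2,41);print('hub',hub,'pred',ctr+62*x, 'scene',onz(s,272.2,264.8,41))
for n,dd,p,z in(('peg',d,(223,221),66),('peg s',s,(284.4,266.6),66),('slot',d,(239,190.5),32),('lug',d,(298.5,234.5),55),('lug s',s,(346.3,226),55),('dome',d,(291,187),50),('hex',d,(262,233),18),('hex',d,(291,246),18),('hex',d,(256,243),18)):
    P=onz(dd,*p,z);q=P-ctr;L=np.array([q@x,q@y]);w=L-[62,0];print(n,P,'plate',L.round(1),'from axis r',np.hypot(*w).round(1),np.degrees(np.arctan2(w[1],w[0])).round(1))
E
python3 m.py
```

```text
[648.3 182.6  12. ] 274.2
[532.5 -65.9  12. ] 135.4
[409.3  -9.7  12. ] 273.4
[524.8 238.1  12. ] 135.4
ctr [528.725  86.275  12.   ]
x dir [0.4224255  0.90639765 0.        ] 65.01218553720635
hub [554.8 142.7  41. ] pred [554.91538104 142.47165418  12.        ] scene [553.4 146.6  41. ]
peg [510.6 158.3  66. ] plate [57.6 46.9] from axis r 47.1 95.3
peg s [513.8 165.6  66. ] plate [65.6 47. ] from axis r 47.2 85.6
slot [595.  123.8  32. ] plate [ 62.  -44.2] from axis r 44.2 -90.0
lug [475.3 -31.3  55. ] plate [-129.1   -1.2] from axis r 191.1 -179.6
lug s [474.3 -22.9  55. ] plate [-121.9    3.2] from axis r 184.0 179.0
dome [599.4 -12.8  50. ] plate [ -59.9 -105.9] from axis r 161.5 -139.0
hex [484.1  64.3  18. ] plate [-38.8  31.2] from axis r 105.5 162.8
hex [449.3 -11.1  18. ] plate [-121.8   30.9] from axis r 186.4 170.5
hex [458.3  79.7  18. ] plate [-35.7  61.1] from axis r 115.2 148.0
```

The plate measures 274 x 135 mm against the given 276 x 136, and the hub agrees to 0.3 mm. The peg is at r = 47 mm and about +90°, so the disc needs about -90° (clockwise). Next is a helper that works out moves in tool axes.

```bash
cat > p.py <<'E'
# plan: python3 p.py x y z yaw nrows  -> ideal rows (tool cm, turn deg)
from h import *
import sys
tx,ty,tz,yaw,n=map(float,sys.argv[1:6]);n=int(n)
s=telemetry.state();p=np.array(s['ee_pos']);a=s['ee_rot'][2]
print('t',s['time_s'],'pos',p.round(1),'rot',np.round(s['ee_rot'],1),'F',np.round(s['force'],1),'w',round(s['gripper_width'],1))
D=(np.array([tx,ty,tz])-p)/n/10;dy=((yaw-a+180)%360-180)/n
for i in range(n):
    r=np.radians(a+i*dy);c,q=np.cos(r),np.sin(r)
    print([round(c*D[0]+q*D[1],2),round(q*D[0]-c*D[1],2),round(-D[2],2)],round(-dy,1))
E
python3 p.py 513 162 180 110 18
```

```text
t 0.2 pos [ 180.1 -545.8  232.5] rot [-179.9   -0.    18.3] F [ 0.6  0.1 -0.2] w 91.2
[np.float64(2.99), np.float64(-3.15), np.float64(0.29)] -5.1
[np.float64(3.26), np.float64(-2.88), np.float64(0.29)] -5.1
[np.float64(3.5), np.float64(-2.58), np.float64(0.29)] -5.1
[np.float64(3.71), np.float64(-2.25), np.float64(0.29)] -5.1
[np.float64(3.9), np.float64(-1.92), np.float64(0.29)] -5.1
[np.float64(4.05), np.float64(-1.56), np.float64(0.29)] -5.1
[np.float64(4.18), np.float64(-1.2), np.float64(0.29)] -5.1
[np.float64(4.27), np.float64(-0.82), np.float64(0.29)] -5.1
[np.float64(4.32), np.float64(-0.44), np.float64(0.29)] -5.1
[np.float64(4.35), np.float64(-0.05), np.float64(0.29)] -5.1
[np.float64(4.33), np.float64(0.33), np.float64(0.29)] -5.1
[np.float64(4.29), np.float64(0.72), np.float64(0.29)] -5.1
[np.float64(4.2), np.float64(1.1), np.float64(0.29)] -5.1
[np.float64(4.09), np.float64(1.47), np.float64(0.29)] -5.1
[np.float64(3.94), np.float64(1.82), np.float64(0.29)] -5.1
[np.float64(3.77), np.float64(2.17), np.float64(0.29)] -5.1
[np.float64(3.56), np.float64(2.49), np.float64(0.29)] -5.1
[np.float64(3.32), np.float64(2.8), np.float64(0.29)] -5.1
```

```bash
python3 -m jog '[[[3.0,-3.1,0.2],-5,0.45],[[3.3,-2.9,0.2],-5,0.45],[[3.5,-2.6,0.2],-5,0.45],[[3.7,-2.3,0.2],-5,0.45],[[3.9,-1.9,0.2],-5,0.45],[[4.1,-1.6,0.2],-5,0.45],[[4.2,-1.2,0.2],-5,0.45],[[4.3,-0.8,0.2],-5,0.45],[[4.3,-0.4,0.2],-5,0.45],[[4.4,0,0.2],-5,0.45]]' && python3 p.py 513 162 170 110 9
```

```text
time_s: 1.45
ee_pos: [369.3, -141.0, 211.1]
ee_rot: [179.9, -0.1, 69.5]
force: [0.4, 0.2, -0.2]
gripper_width: 40.8
t 1.45 pos [ 369.3 -141.   211.1] rot [ 1.799e+02 -1.000e-01  6.950e+01] F [ 0.4  0.2 -0.2] w 40.8
[np.float64(3.71), np.float64(0.32), np.float64(0.46)] -4.5
[np.float64(3.68), np.float64(0.61), np.float64(0.46)] -4.5
[np.float64(3.62), np.float64(0.89), np.float64(0.46)] -4.5
[np.float64(3.54), np.float64(1.18), np.float64(0.46)] -4.5
[np.float64(3.43), np.float64(1.45), np.float64(0.46)] -4.5
[np.float64(3.31), np.float64(1.71), np.float64(0.46)] -4.5
[np.float64(3.16), np.float64(1.97), np.float64(0.46)] -4.5
[np.float64(3.0), np.float64(2.21), np.float64(0.46)] -4.5
[np.float64(2.82), np.float64(2.44), np.float64(0.46)] -4.5
```

```bash
python3 -m jog '[[[3.7,0.3,0.4],-4.5,0.45],[[3.7,0.6,0.4],-4.5,0.45],[[3.6,0.9,0.4],-4.5,0.45],[[3.5,1.2,0.4],-4.5,0.45],[[3.4,1.5,0.4],-4.5,0.45],[[3.3,1.7,0.4],-4.5,0.45],[[3.2,2.0,0.4],-4.5,0.45],[[3.0,2.2,0.4],-4.5,0.45],[[2.8,2.4,0.4],-4.5,0.45]]' && python3 p.py 513 162 67 110 5
```

```text
time_s: 2.58
ee_pos: [512.8, 174.6, 174.3]
ee_rot: [179.8, 0.1, 111.6]
force: [0.3, -0.8, -0.1]
gripper_width: 41.2
t 2.575 pos [512.8 174.6 174.3] rot [1.798e+02 1.000e-01 1.116e+02] F [ 0.3 -0.8 -0.1] w 41.2
[np.float64(-0.24), np.float64(-0.09), np.float64(2.15)] 0.3
[np.float64(-0.24), np.float64(-0.09), np.float64(2.15)] 0.3
[np.float64(-0.24), np.float64(-0.09), np.float64(2.15)] 0.3
[np.float64(-0.24), np.float64(-0.09), np.float64(2.15)] 0.3
[np.float64(-0.24), np.float64(-0.08), np.float64(2.15)] 0.3
```

```bash
python3 -m jog '[[[-1.2,-0.4,1.0],1.5,0.45],[[0,0,3.0],0,0.45],[[0,0,3.0],0,0.45],[[0,0,0.5],0,0.45]]' && python3 p.py 513 162 67 110 2; python3 - <<'E'
from h import *
d=grab('scene'); a=d['color'][200:320,210:370,::-1]
cv2.imwrite('pics/s2.png',cv2.resize(a,None,fx=5,fy=5,interpolation=cv2.INTER_CUBIC))
E
```

```text
time_s: 3.08
ee_pos: [513.5, 161.0, 96.4]
ee_rot: [179.9, 0.1, 110.0]
force: [0.4, 0.1, 0.7]
gripper_width: 41.0
t 3.075 pos [513.5 161.   96.4] rot [1.799e+02 1.000e-01 1.100e+02] F [0.4 0.1 0.7] w 41.0
[np.float64(0.05), np.float64(-0.01), np.float64(1.47)] 0.0
[np.float64(0.05), np.float64(-0.01), np.float64(1.47)] 0.0
```

View pics/s2.png

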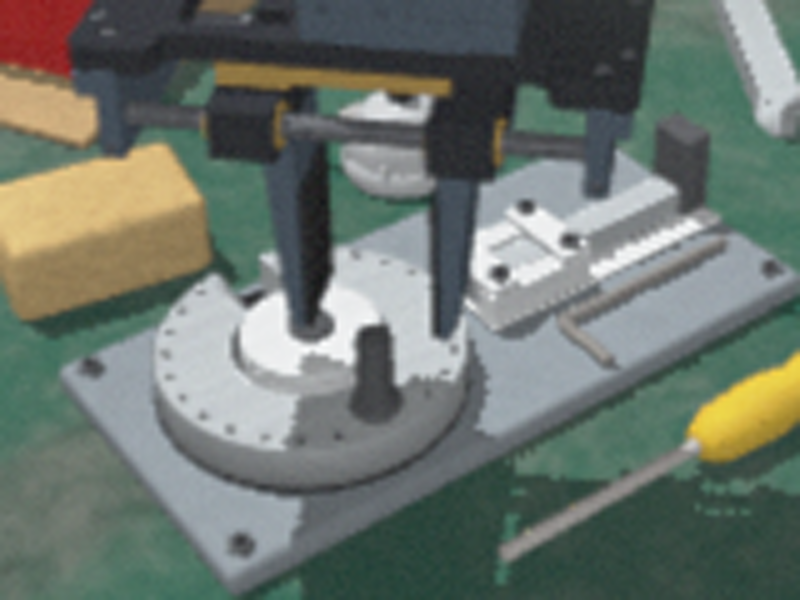

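The fingers stand either side of the peg: tips at crop (310,335) and (445,335), peg top at (375,330). I'll descend and then follow the arc.

```bash
python3 -m jog '[[[0,0,1.0],0,0.45],[[0,0,1.0],0,0.45],[[0,0,0.9],0,0.45],[[0,0,0],0,0.3],[[0,0,0],0,0.3]]'; python3 - <<'E'
from h import *
s=telemetry.state();p=np.array(s['ee_pos'])
ax=np.array([554.9,142.5]);v=p[:2]-ax;print(p.round(1),np.hypot(*v),np.degrees(np.arctan2(v[1],v[0]))-65)
a=np.radians(s['ee_rot'][2])
prev=p[:2]
for k,phi in enumerate(np.arange(80,-1,-10)):
    q=ax+46*np.array([np.cos(np.radians(65+phi)),np.sin(np.radians(65+phi))]);D=(q-prev)/10;prev=q
    yaw=110 if phi>45 else 65+phi
    print(phi,q.round(1),'tool@110',(np.cos(a)*D[0]+np.sin(a)*D[1]).round(2),(np.sin(a)*D[0]-np.cos(a)*D[1]).round(2))
E
```

```text
time_s: 3.75
ee_pos: [515.8, 160.9, 68.6]
ee_rot: [179.6, 0.2, 109.9]
force: [-0.9, 0.8, 0.4]
gripper_width: 27.6
[515.8 160.9  68.6] 43.231655355578496 89.82349740717544
80 [517.2 168.9] tool@110 0.7 0.41
70 [522.4 175. ] tool@110 0.4 0.69
60 [528.5 180.2] tool@110 0.28 0.75
50 [535.5 184.2] tool@110 0.14 0.79
40 [543.  186.9] tool@110 0.0 0.8
30 [550.9 188.3] tool@110 -0.14 0.79
20 [558.9 188.3] tool@110 -0.27 0.75
10 [566.8 186.9] tool@110 -0.4 0.69
0 [574.3 184.2] tool@110 -0.51 0.61
```

```bash
python3 -m jog '[[[0.7,0.4,0],0,0.3],[[0.4,0.7,0],0,0.3],[[0.3,0.75,0],0,0.3],[[0.15,0.8,0],0,0.3],[[0,0.4,0],0,0.3],[[0,0,0],0,0.3]]';python3 - <<'E'
from h import *
s=telemetry.state();p=np.array(s['ee_pos'])
ax=np.array([554.9,142.5]);v=p[:2]-ax;print(np.hypot(*v),np.degrees(np.arctan2(v[1],v[0]))-65)
yaw=s['ee_rot'][2];prev=p[:2]
for phi in [36,27,18,9,0]:
    a=np.radians(yaw)
    q=ax+46*np.array([np.cos(np.radians(65+phi)),np.sin(np.radians(65+phi))]);D=(q-prev)/10;prev=q
    print(phi,q.round(1),'tool',(np.cos(a)*D[0]+np.sin(a)*D[1]).round(2),(np.sin(a)*D[0]-np.cos(a)*D[1]).round(2),yaw-65-phi);yaw=65+phi
E
```

```text
time_s: 4.5
ee_pos: [536.0, 188.6, 68.2]
ee_rot: [-179.9, -0.0, 109.9]
force: [-1.5, -0.2, -0.2]
gripper_width: 27.3
49.83403209540243 47.25098785375714
36 [546.1 187.7] tool -0.43 0.92 8.909357098304056
27 [553.3 188.5] tool -0.06 0.72 9
18 [560.5 188.2] tool -0.06 0.72 9
9 [567.6 186.7] tool -0.06 0.72 9
0 [574.3 184.2] tool -0.06 0.72 9
```

```bash
python3 -m jog '[[[-0.4,0.9,0],9,0.3],[[-0.06,0.72,0],9,0.3],[[-0.06,0.72,0],9,0.3],[[-0.06,0.72,0],9,0.3],[[-0.06,0.72,0],9,0.3],[[0,0,0],0,0.3]]';python3 p.py 574.3 184.2 68 65 1
```

```text
time_s: 5.25
ee_pos: [575.3, 184.5, 68.3]
ee_rot: [-179.9, -0.1, 63.4]
force: [0.5, -0.2, -0.4]
gripper_width: 27.3
t 5.25 pos [575.3 184.5  68.3] rot [-1.799e+02 -1.000e-01  6.340e+01] F [ 0.5 -0.2 -0.4] w 27.3
[np.float64(-0.07), np.float64(-0.08), np.float64(0.03)] -1.6
```

```bash
python3 -m jog '[[[0,-0.1,0],-1.6,0.3],[[0,0,0],0,0.17],[[0,0,0],0,0.17],[[0,0,0],0,0.17]]' 5;python3 p.py 574.3 184.2 68 65 1
```

```text
time_s: 5.75
ee_pos: [574.3, 185.2, 68.7]
ee_rot: [-179.9, -0.1, 65.4]
force: [-1.3, 0.6, 0.5]
gripper_width: 16.0
t 5.75 pos [574.3 185.2  68.7] rot [-1.799e+02 -1.000e-01  6.540e+01] F [-1.3  0.6  0.5] w 16.0
[np.float64(-0.09), np.float64(0.05), np.float64(0.07)] 0.4
```

```bash
python3 -m jog '[[[-0.05,0.05,0],-0.4,0.17],[[0,0,0],0,0.17],[[0,0,0],0,0.35],[[0,0,0],0,0.35],[[0,0,-2],0,0.35],[[0,0,-5],0,0.35],[[-6,0,-2],0,0],[[-6,0,0],0,0],[[-6,0,0],0,0],[[-6,0,0],0,0]]' ;python3 p.py 574.3 184.2 68 65 1; python3 - <<'E'
from h import *
d=grab('top','t3r.png'); a=d['color'][165:285,190:350,::-1]
cv2.imwrite('pics/t3.png',cv2.resize(a,None,fx=5,fy=5,interpolation=cv2.INTER_CUBIC))
E
```

```text
time_s: 7.0
ee_pos: [479.0, -37.5, 161.3]
ee_rot: [179.6, -0.1, 66.4]
force: [0.6, -0.4, -0.1]
gripper_width: 0.3
t 7.0 pos [479.  -37.5 161.3] rot [ 1.796e+02 -1.000e-01  6.640e+01] F [ 0.6 -0.4 -0.1] w 0.3
[np.float64(24.13), np.float64(-0.16), np.float64(9.33)] 1.4
```

View pics/t3.png

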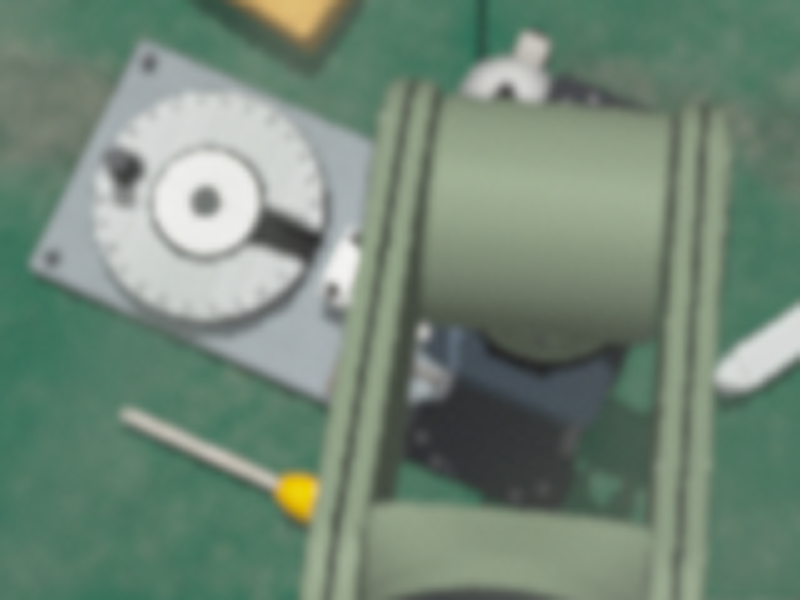

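The slot now runs from crop (255,225) to (318,245), towards the bar, with the peg opposite at (123,165). Next I measure the angle numerically.

```bash
python3 - <<'E'
from h import *
d=grab('top');g=d['color'].astype(float).mean(2)
ctr=np.array([528.7,86.3]);t=np.radians(65);x=np.array([np.cos(t),np.sin(t)]);y=np.array([-x[1],x[0]]);ax=ctr+62*x
# sample plate frame across slot at several radii, z=32 : half-level edges
for r in range(36,58,4):
    ys=np.arange(-20,20.1,.5);val=[]
    for q in ys:
        P=ax-r*x+q*y;u=proj(d,[P[0],P[1],32]);val.append(cv2.getRectSubPix(g.astype(np.float32),(1,1),(float(u[0]),float(u[1])))[0,0])
    val=np.array(val);h=(val.min()+np.percentile(val,85))/2;k=np.where(val<h)[0]
    print(r,ys[k[0]],ys[k[-1]],'mid',(ys[k[0]]+ys[k[-1]])/2,val.min().round())
m=(g<85).astype(np.uint8);m[:,:205]=0;m[:190]=0;m[:,225:]=0;m[206:]=0
M=cv2.moments(m,True);u=(M['m10']/M['m00'],M['m01']/M['m00']);print('peg',u,M['m00'])
for z in(60,66):
    P=onz(d,*u,z)[:2]-ax;print(P@x,P@y)
E
python3 p.py 464 -52 120 65 2
```

```text
36 -12.0 7.0 mid -2.5 66.0
40 -11.5 7.0 mid -2.25 62.0
44 -11.5 7.0 mid -2.25 57.0
48 -11.0 6.0 mid -2.5 56.0
52 -10.5 6.0 mid -2.25 52.0
56 -10.0 5.5 mid -2.25 52.0
peg (215.2, 199.1) 10.0
39.66893706297685 4.156589525615011
38.20711840932176 4.688648003440579
t 7.1 pos [476.9 -39.9 161.1] rot [179.7  -0.   66. ] F [-0.1  0.1  0.2] w 0.4
[np.float64(-0.82), np.float64(-0.34), np.float64(2.05)] 0.5
[np.float64(-0.82), np.float64(-0.34), np.float64(2.05)] 0.5
```

```bash
python3 - <<'E'
from h import *
d=grab('top');g0=cv2.imread('pics/top0.png').astype(np.float32).mean(2);g1=d['color'].astype(np.float32).mean(2)
ctr=np.array([528.7,86.3]);t=np.radians(65);x=np.array([np.cos(t),np.sin(t)]);y=np.array([-x[1],x[0]]);ax=ctr+62*x
def prof(g,X,ys,z):
    o=[]
    for q in ys:
        P=ctr+X*x+q*y;u=proj(d,[P[0],P[1],z]);o.append(int(cv2.getRectSubPix(g,(1,1),(float(u[0]),float(u[1])))[0,0]))
    return o
ys=np.arange(-26,26.1,2);print(ys.astype(int).tolist())
for X in(-75,-85,-95,-105): print('bar',X,prof(g0,X,ys,28))
print('guide',[prof(g0,X,ys,38) for X in(-20,-50)])
print('lug',[prof(g0,X,ys,55) for X in(-131,-128)])
for n,g in(('0',g0),('1',g1)):
  for X in(26,14,6): print('slot',n,X,prof(g,X,ys,32))
  # hub white disc centroid
  m=(g>205).astype(np.uint8);k,l,st,c=cv2.connectedComponentsWithStats(m);i=l[200,228];print('hub',c[i],st[i],((onz(d,*c[i],41)[:2]-ax)@np.array([x,y]).T).round(1))
E
```

```text
[-26, -24, -22, -20, -18, -16, -14, -12, -10, -8, -6, -4, -2, 0, 2, 4, 6, 8, 10, 12, 14, 16, 18, 20, 22, 24, 26]
bar -75 [176, 181, 197, 216, 231, 238, 239, 238, 234, 229, 224, 221, 219, 218, 214, 204, 187, 174, 184, 209, 227, 235, 227, 208, 183, 173, 171]
bar -85 [176, 183, 196, 217, 231, 237, 239, 238, 234, 229, 223, 220, 219, 218, 214, 203, 186, 181, 199, 223, 234, 236, 230, 215, 191, 177, 171]
bar -95 [175, 180, 195, 216, 232, 239, 239, 238, 236, 230, 225, 220, 218, 217, 215, 208, 189, 179, 187, 213, 228, 232, 225, 203, 182, 173, 171]
bar -105 [176, 181, 197, 216, 232, 237, 238, 237, 231, 225, 220, 219, 218, 217, 215, 202, 186, 174, 195, 219, 233, 235, 227, 209, 185, 175, 170]
guide [[173, 174, 181, 192, 202, 199, 201, 217, 227, 233, 236, 234, 235, 235, 234, 234, 233, 227, 220, 207, 189, 177, 168, 153, 130, 118, 120], [176, 178, 179, 182, 171, 163, 177, 208, 229, 238, 240, 241, 241, 241, 241, 240, 238, 229, 203, 176, 154, 161, 160, 147, 126, 121, 130]]
lug [[175, 175, 178, 186, 204, 214, 208, 179, 143, 116, 101, 97, 94, 93, 95, 97, 95, 92, 94, 112, 133, 153, 156, 146, 131, 118, 1
[... 424 characters left out ...]
3, 195]
slot 0 6 [137, 130, 139, 148, 159, 167, 172, 178, 181, 189, 199, 194, 186, 185, 180, 184, 192, 189, 182, 177, 165, 157, 151, 140, 128, 115, 110]
hub [230.68231047 204.73646209] [221 195  20  20 277] [ 1.4 -0.6]
slot 1 26 [213, 214, 213, 213, 210, 196, 170, 137, 101, 78, 67, 66, 68, 70, 71, 82, 108, 145, 180, 201, 210, 212, 212, 212, 212, 212, 212]
slot 1 14 [195, 194, 198, 202, 205, 194, 172, 142, 103, 74, 57, 56, 58, 62, 67, 88, 120, 161, 191, 205, 209, 204, 202, 203, 207, 205, 198]
slot 1 6 [136, 127, 137, 148, 159, 164, 156, 137, 101, 71, 53, 53, 58, 59, 65, 81, 111, 142, 168, 174, 167, 158, 149, 136, 125, 112, 109]
hub [230.7173913  204.72463768] [221 195  20  20 276] [ 1.3 -0.6]
```

Slot mid relative to hub and bar is 1–1.5 mm off, about 1–2°. That is well inside the 2.5 mm side clearance, with an 8 mm nose. Next I go behind the lug.

```bash
python3 p.py 458 -65 110 65 1; python3 -m jog '[[[-1.5,-0.3,2.5],0.5,0],[[-1.5,-0.3,2.5],0.5,0],[[0,0,0],0,0]]'; python3 p.py 458 -65 46 65 1
```

```text
t 7.15 pos [478.6 -37.9 161.2] rot [ 1.797e+02 -1.000e-01  6.600e+01] F [-0.5  0.4  1. ] w 0.5
[np.float64(-3.31), np.float64(-0.78), np.float64(5.12)] 1.0
time_s: 7.52
ee_pos: [463.8, -61.5, 111.0]
ee_rot: [179.4, -0.3, 65.1]
force: [0.4, 0.6, -0.2]
gripper_width: 0.5
t 7.525 pos [463.8 -61.5 111. ] rot [179.4  -0.3  65.1] F [ 0.4  0.6 -0.2] w 0.5
[np.float64(-0.56), np.float64(-0.38), np.float64(6.5)] 0.1
```

```bash
python3 -m jog '[[[-0.6,-0.4,2],0,0],[[0,0,2.5],0,0],[[0,0,1.5],0,0],[[0,0,0.4],0,0],[[0,0,0],0,0]]'; python3 - <<'E'
from h import *
d=grab('scene'); a=d['color'][200:320,250:410,::-1]
cv2.imwrite('pics/s4.png',cv2.resize(a,None,fx=5,fy=5,interpolation=cv2.INTER_CUBIC))
s=telemetry.state();t=np.radians(65);x=np.array([np.cos(t),np.sin(t)]);y=np.array([-x[1],x[0]]);q=s['ee_pos'][:2]-np.array([528.7,86.3]);print('plate',q@x,q@y)
E
```

```text
time_s: 8.15
ee_pos: [467.5, -61.2, 50.1]
ee_rot: [178.7, -0.6, 65.4]
force: [0.2, -0.3, 0.4]
gripper_width: 0.6
plate -159.58492541335198 -7.098908859339813
```

View pics/s4.png

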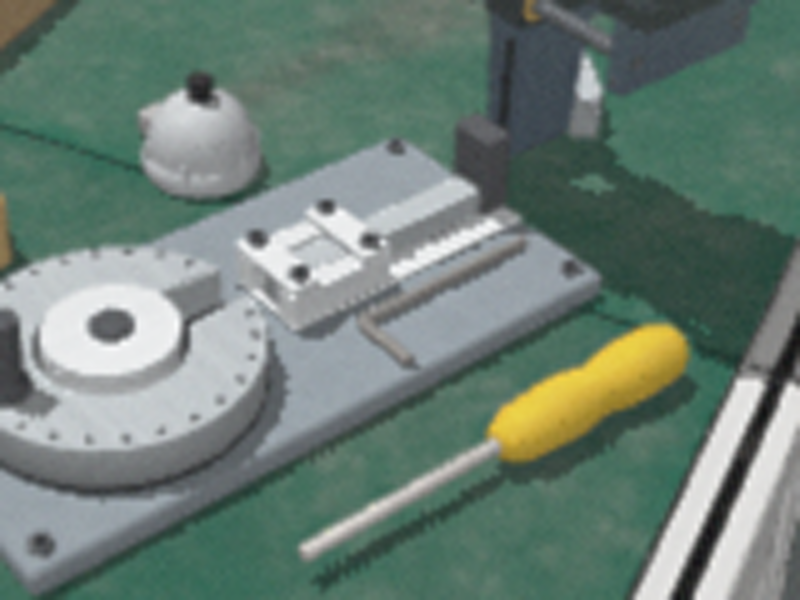

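The finger (~(530,100)) is just behind the lug (480,165), and the slot faces the bar in this view too. The lateral offset is -7 mm, so I correct that and start pushing.

```bash
cat > q.py <<'E'
from h import *
s=telemetry.state();t=np.radians(65);x=np.array([np.cos(t),np.sin(t)]);y=np.array([-x[1],x[0]]);q=s['ee_pos'][:2]-np.array([528.7,86.3]);f=s['force'][:2];print('plate',(q@x).round(1),(q@y).round(1),s['ee_pos'][2].round(1),'rot',s['ee_rot'].round(1),'F',(f@x).round(1),(f@y).round(1))
E
python3 -m jog '[[[0,-0.7,0.3],0,0],[[0,0,0],0,0]]'; python3 q.py; python3 -m jog '[[[0.8,0,0],0,0],[[0.8,0,0],0,0],[[0.8,0,0],0,0]]'; python3 q.py
```

```text
time_s: 8.45
ee_pos: [461.7, -58.0, 48.1]
ee_rot: [178.6, -0.6, 65.4]
force: [-0.3, -0.8, 0.8]
gripper_width: 0.7
plate -159.1 -0.2 48.1 rot [178.6  -0.6  65.4] F -0.9 -0.1
time_s: 8.82
ee_pos: [472.4, -35.3, 48.9]
ee_rot: [178.5, -0.6, 65.4]
force: [-0.1, 0.3, -0.0]
gripper_width: 0.2
plate -134.0 -0.3 48.9 rot [178.5  -0.6  65.4] F 0.2 0.2
```

```bash
python3 -m jog '[[[0.7,0,0],0,0],[[0.7,0,0],0,0]]'; python3 q.py; python3 -m jog '[[[0.6,0,0],0,0],[[0.6,0,0],0,0],[[0,0,0],0,0]]'; python3 q.py;  python3 - <<'E'
from h import *
d=grab('scene'); a=d['color'][200:320,250:410,::-1]
cv2.imwrite('pics/s5.png',cv2.resize(a,None,fx=5,fy=5,interpolation=cv2.INTER_CUBIC))
E
```

```text
time_s: 9.07
ee_pos: [478.7, -21.3, 48.9]
ee_rot: [178.6, -0.6, 65.4]
force: [-0.2, -0.2, -0.7]
gripper_width: 0.7
plate -118.7 -0.2 48.9 rot [178.6  -0.6  65.4] F -0.2 0.1
time_s: 9.45
ee_pos: [484.4, -9.1, 49.0]
ee_rot: [178.5, -0.6, 65.5]
force: [-0.1, -0.6, 0.1]
gripper_width: 0.5
plate -105.2 -0.2 49.0 rot [178.5  -0.6  65.5] F -0.6 -0.1
```

View pics/s5.png

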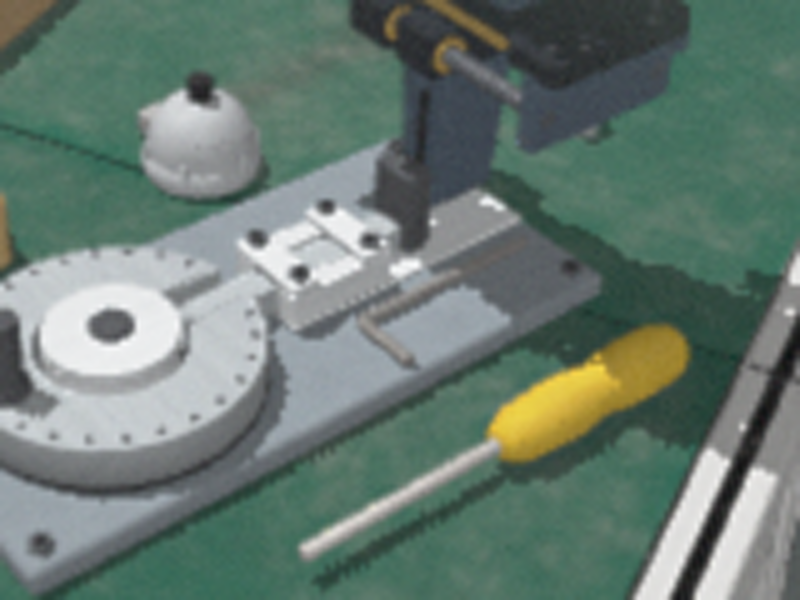

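The bar's nose is in the slot (~(200,295)), and the lug (405,195) is about 15 mm from the guide. I'll push on gently until it is firm.

```bash
python3 -m jog '[[[0.5,0,0],0,0],[[0.5,0,0],0,0]]'; python3 q.py; python3 -m jog '[[[0.4,0,0],0,0],[[0.3,0,0],0,0]]'; python3 q.py;python3 -m jog '[[[0.3,0,0],0,0],[[0,0,0],0,0]]'; python3 q.py
```

```text
time_s: 9.75
ee_pos: [488.3, -0.2, 49.1]
ee_rot: [178.6, -0.6, 65.4]
force: [-0.1, -0.7, -0.3]
gripper_width: 0.6
plate -95.5 0.1 49.1 rot [178.6  -0.6  65.4] F -0.7 -0.2
time_s: 10.0
ee_pos: [490.9, 5.7, 49.1]
ee_rot: [178.6, -0.5, 65.5]
force: [-2.3, -12.2, 3.8]
gripper_width: 0.3
plate -89.0 0.2 49.1 rot [178.6  -0.5  65.5] F -12.0 -3.1
time_s: 10.25
ee_pos: [490.9, 5.3, 49.3]
ee_rot: [178.6, -0.0, 65.7]
force: [-0.0, -0.3, 1.1]
gripper_width: 0.6
plate -89.4 0.0 49.3 rot [178.6  -0.   65.7] F -0.3 -0.1
```

```bash
python3 -m jog '[[[0.4,0,0],0,0],[[0.4,0,0],0,0]]'; python3 q.py; python3 -m jog '[[[-0.8,0,0],0,0],[[-3,0,0],0,0],[[-3,0,0],0,0],[[-3,0,-2],0,0],[[0,0,-6],0,0],[[-2,0,-6],0,0],[[-5,5,-3],0,0],[[-5,5,0],0,0]]'; python3 q.py; python3 - <<'E'
from h import *
d=grab('scene'); a=d['color'][200:320,210:370,::-1]
cv2.imwrite('pics/s6.png',cv2.resize(a,None,fx=5,fy=5,interpolation=cv2.INTER_CUBIC))
E
```

```text
time_s: 10.5
ee_pos: [491.1, 5.9, 49.6]
ee_rot: [178.7, 0.8, 66.1]
force: [-4.0, -21.1, 6.7]
gripper_width: 0.4
plate -88.8 0.1 49.6 rot [178.7   0.8  66.1] F -20.8 -5.3
time_s: 11.5
ee_pos: [484.6, -211.5, 224.0]
ee_rot: [178.4, 0.5, 66.4]
force: [0.6, 0.9, 0.9]
gripper_width: -0.1
plate -288.5 -85.9 224.0 rot [178.4   0.5  66.4] F 1.1 -0.1
```

View pics/s6.png

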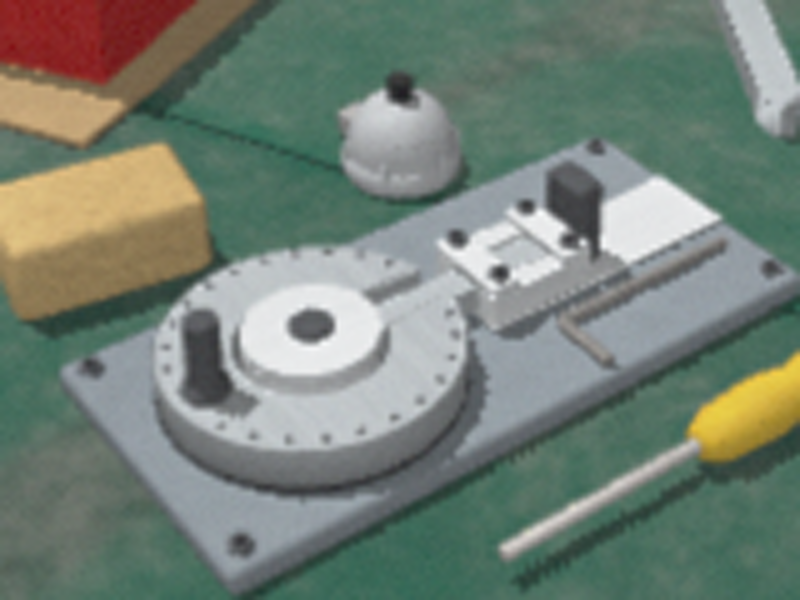

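The bar lies through the slot (nose under the hub cap, ~(385,300)), and the lug (575,205) is against the guide. The bystanders are where they were, and the arm is clear.

```bash
python3 -m jog '[[[0,0,0],0,0],[[0,0,0],0,0],[[0,0,0],0,0]]'; python3 -c "
from workcell import job_done;print(job_done())"
```

```text
time_s: 11.92
ee_pos: [486.8, -217.4, 222.0]
ee_rot: [178.3, 0.7, 66.2]
force: [0.4, 0.4, -0.1]
gripper_width: 0.5
the job is handed in; nothing more can be done
None
```

The indexing head is locked and the job is handed in, at about 12 s on the robot's clock. I pushed the peg about 90° clockwise between the spread fingers until the slot faced the bar. Then I pushed the bar by its lug, with closed fingers, through the slot until it stopped.

**Bar home:** the bar stopped firmly at 12–21 N, with the finger's front face at about x = -73 mm on the base plate; home is -74 mm. The last picture shows the bar through the slot, the lug against the guide, the loose items in that view where they were, and the robot well clear.

**Disagreements:**
- **Slot alignment:** before the bar went in, the slot measured 1–1.5 mm (about 1–2°) off the bar's line. That is inside the clearance, and the bar went in with under 1 N.
- **Peg position:** the scene camera put the peg about 8 mm from where the top camera had it. I worked from the top camera.
- **Peg gap:** I narrowed the fingers to 16 mm around the 14 mm peg to centre it, with about 1 N of contact and no gripping.

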